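Vacuum-reseal three opened jars and hold the sprung lid down

ROBOT

A 6-joint arm with a two-finger parallel gripper is mounted at the origin on the work surface. World frame = base frame: x ahead of the robot, y to its left, z up, the work surface at z = 0. Lengths are in m, angles in rad, forces in N, time in s.
With the tool pointing down it reaches from about 0.25 to 0.775 m from the base axis. Payload 4 kg.
Tool frame: the origin (TCP) lies on the mounting face of the last link; the fingertips stand manip.finger_overhang ahead of it and the grasp point (between the pads) lies 155 mm ahead of it (manip.finger_overhang is the distance from the TCP to the fingertips, in m); z points along the fingers, y is the line along which they close (so a half turn about z gives the same grasp; the last joint's range is limited). The gripper opens to 85 mm and grips with 20 to 120 N. Pads are 22 mm wide; open, the fingers measure 114 mm over their backs; the gripper's body (76 mm by 85 mm) begins 54 mm behind the grasp point. The pads swing forward as they close: fully open they stand 13 mm farther back than shut.
Start: joints at [-1.374, 0.087, 1.371, -0, 1.684, -0.103], TCP at [0.162, -0.525, 0.405] pointing down, gripper open.
Joint ranges: [-3.1, 3.1], [-0.76, 2.03], [0.27, 2.55], [-1.08, 4.22], [0.17, 2.65], [-2.57, 2.57]. Speed limits (rad/s): [2.79, 2.79, 3.14, 3.14, 3.14, 3.14].

INTERFACE

Orientations are given as a unit quaternion [w, x, y, z].
In Python, from plant import manip gives the robot as it stands. The module is installed in compiled form; this text tells all that it offers.
- The arm moves only by the tool apply_moves, never from a script. Its argument "rows" is a list of rows, each an object with "linear": the shift along the tool's x, y, z in mm, a list of three; "turn": the turn, a rotation vector about the tool's x, y, z in degrees, a list of three; "hand": the opening in per cent of the stroke, from 0 (shut) to 100 (fully open). In form: [{"linear": [dx, dy, dz], "turn": [wx, wy, wz], "hand": hand}, ...]. A call has 1 to 10 rows; each row shifts and turns the commanded pose from where the row before left it, along the tool's axes as they then stand; what a row does not reach is not made up. A row lasts 1/12 s, in which the tool goes at most 41.7 mm and 7.16 degrees, less where a joint would pass 70% of its speed; a pose out of reach is approached as far as the arm can. A call is refused whole if a number of a shift passes 41.7 or a number of a turn 7.16, either way. A call with a gripper value outside its range is refused whole. The fingers move at their own pace and stop on an object; "squeeze" is the grip in N (left out, the last holds). Time passes only in rows, so rows that do not move let the fingers close. It gives the time, the measured TCP pose, the force, the opening and the grip force at its end, in the units of the state.
- manip.read_state(): the state, without advancing time (a new reading comes with each control period).
- manip.camera(name): name is "scene" or "top" or "wrist"; returns a dict with "img" (400x640x3 uint8, red, green, blue), "z_map" (400x640 float32, m along the optical axis (not along the pixel's ray), 0 where there is no reading), "camera_matrix" (3x3 intrinsics, pixels), "pose" (4x4, takes a point from camera to world coordinates); the wrist camera has in their place "tool_from_camera" (4x4, takes a point from camera to tool coordinates, whose origin is the TCP and whose axes are the flange's). Camera axes: x right, y up, looking along -z (the intrinsics and any distortion apply to the point x, -y, -z); pixel columns grow to the right and rows downward; lengths in m; the calibration is good to about 2 mm. A picture is of the moment at which its call begins: read the wrist's pose just before it.
- manip.sign_off(): hands the job in; it is judged then, once.
The state is a dict: "t": time; "joint_positions": joint angles; "qd": joint speeds; "tau": joint torques, N m; "ee_pos": TCP position; "orientation": TCP orientation; "force": force on the tool from outside, world axes, zero at the start; "wrist_torque": the same for the moment, N m; "width": opening from 0.0 (shut) to 1.0 (fully open); "grip_force": force on a finger pad.
Only numpy, scipy, OpenCV 4.12 (cv2) and the standard library are available. Lean on these libraries where they do the work, as an engineer would, in place of code of your own. Each camera call takes 0.05 s, during which the arm holds its last target. There are 200 camera calls.

TASK

Reseal the three opened jars in the vacuum machine: stand the red-lidded jam jar, the slim white-lidded olive jar and the square brass-lidded honey jar upright on the floor of its chamber, setting each one down gently and not dropping it. Then bring the sprung clear lid down by its front handle bar and keep it pressed with a steady push of about 15 N, so that the lid lies level on its squeezed rubber seal and the pump can bite. The lid springs open if let go, so finish while still holding it down, and leave the glasses, bottles and other things where they stand.

Things in the scene. Friction and masses are not known exactly. Their poses are not given: they have to be found in the camera images.
- vac: Compact chamber vacuum machine, brushed metal, fixed on the counter. Origin: centre underneath, at counter height; -x is its front, y its width, z up. Base x -140 to +170 mm, y -175 to +175 mm. Pump housing behind the chamber: x +75 to +170, top at z 150 mm.
- vac_chamber (a point): Middle of the floor of the open-topped chamber, at machine x -36, y 0, z 25 mm. Inside: machine x -127 to +40, y -160 to +160 mm; floor z 25, rim z 100 mm; walls 13 to 15 mm thick.
- seal_bar (a point): Middle of the top of the black sealing bar that stands in the chamber along its front wall: machine x -125 to -113, y -130 to +130, top at z 57 mm (60 with its brass strip). Jars stand behind it, between machine x -113 and +40 mm.
- vac_hinge (a point): Middle of the lid's hinge line, which runs along the machine's y at machine x +60, z 100 mm. The clear lid is a plate 200 mm from hinge to front edge, 340 mm wide and 12 mm thick.
- vac_lid (a joint): Swing of the lid in rad about its hinge line, above first touch of the seal. Springs keep it open at 1.42 (nearly upright: the plate is then 1.445 rad above level). 0: it meets the seal, still tipped up by 0.025. Push at the handle bar, square to the lid: about 3 N to start it, growing to 7 N on meeting the seal. A damper adds 4 N per rad/s. Let go, it springs open.
- vac_seal (a joint): Further squeeze of the soft rubber seal by the lid, in rad about the same hinge line: 0 not squeezed, 0.025 rightly squeezed with the lid level, above 0.047 over-squeezed (stop at 0.055). Push at the handle bar: 7 N at 0, 15 N at 0.025, 8 N more for each further 0.025. 0.025 rad is 6 mm at the bar.
- lid_bar (a point): Middle of the lid's round handle bar: 12 mm thick, 200 mm long along the machine's y, on brackets 85 mm either side, 45 mm beyond the lid's front edge. 245 mm from the hinge line, 6 mm above the lid's underside plane. Lid open: topmost, z 344 mm; lid level: machine x -185, z 106 mm. Can be pinched from above across the bar and turns in the pinch.
- jam_jar: Squat round glass jar of dark red jam with a red screw lid, 60 mm diameter, 52 mm tall, 0.14 to 0.28 kg. Its origin is the centre of its underside. z is up.
- olive_jar: Slim round glass jar of green olives with a white screw lid, 42 mm diameter, 66 mm tall, 0.14 to 0.28 kg. Its origin is the centre of its underside. z is up.
- honey_jar: Square glass jar of golden honey, 46 x 46 mm, body 46 mm tall, with a round brass lid 40 mm across on top, 60 mm tall in all, 0.14 to 0.28 kg. Its origin is the centre of its underside. x and y are square to its flat sides, z is up.
- tumbler_a: Bystander, to be left alone: a clear glass tumbler, 72 mm wide, 90 mm tall. Its origin is the centre of its underside. 
- tumbler_b: Bystander, to be left alone: a second clear glass tumbler, 72 mm wide, 90 mm tall. Its origin is the centre of its underside. 
- decanter: Bystander, to be left alone: a stoppered glass decanter, 104 mm wide, 248 mm tall. Its origin is the centre of its underside. 
- whisky: Bystander, to be left alone: an amber glass bottle with black cap, 72 mm wide, 250 mm tall. Its origin is the centre of its underside. 
- mill: Bystander, to be left alone: a dark wooden pepper mill, 54 mm wide, 190 mm tall. Its origin is the centre of its underside. 
- jigger: Bystander, to be left alone: a small steel double-cone drinks measure, 48 mm wide, 85 mm tall. Its origin is the centre of its underside. 
There are look-alikes about, which are no part of the job. Leave any purple look-alike of the olive_jar alone.

How it is judged:
By the outcome, as a careful person would: the job done as asked, in the order asked, and still so for the second after the job is handed in, while the arm keeps its last pose, push and grip.
It also fails if it takes over 72 s, if anything falls off the work surface, if the arm or the gripper's body presses on something with over 40 N, if the wrist force passes 120 N, or if a joint passes its speed limit or range.

## Working session

There is one attempt and no reset: what is moved stays moved. The work goes in short steps, Python scripts to look and compute and a tool call to move; the robot and the scene stay as the last step left them, time stands still between calls to the robot, and variables do not carry over. Pictures are saved under pics/ and viewed, at most 10 in all, crops included, and the job is handed in when it is done.

Besides the shell and the picture viewer there is one more tool, called after "Request:" as name([rows], argument=value, ...), one row to a line, values as JSON. apply_moves: Moves the arm, as the interface text tells. Its arguments: {"type":"object","properties":{"rows":{"type":"array"},"squeeze":{"type":"number"}},"required":["rows"]}

```bash
mkdir -p pics; cat > h.py <<'E'
import numpy as np, cv2
from plant import manip
from scipy.spatial.transform import Rotation as R
def shot(n,save=None):
    s=manip.read_state(); c=manip.camera(n)
    if save: cv2.imwrite(f'pics/{save}.png',c['img'][:,:,::-1])
    if n=='wrist':
        T=np.eye(4); q=s['orientation']; T[:3,:3]=R.from_quat([q[1],q[2],q[3],q[0]]).as_matrix(); T[:3,3]=s['ee_pos']
        c['pose']=T@c['tool_from_camera']
    return c
def ray(c,u,v):
    K=c['camera_matrix']; d=np.array([(u-K[0,2])/K[0,0],-(v-K[1,2])/K[1,1],-1.]); return c['pose'][:3,3],c['pose'][:3,:3]@d
def onz(c,u,v,z):
    o,d=ray(c,u,v); return o+d*(z-o[2])/d[2]
def pts(c):
    K=c['camera_matrix']; z=c['z_map']; v,u=np.mgrid[:400,:640]
    P=np.stack([(u-K[0,2])/K[0,0]*z,-(v-K[1,2])/K[1,1]*z,-z],-1)
    return P@c['pose'][:3,:3].T+c['pose'][:3,3]
E
python3 - <<'E'
from h import *
s=manip.read_state(); print(s, manip.finger_overhang)
for n in('top','scene'):
    c=shot(n,n+'0'); print(n,c['pose'].round(3).tolist(),c['camera_matrix'].tolist())
    np.savez(n+'0.npz',**c)
E
```

```text
{'t': 0.0, 'joint_positions': array([-1.37411472e+00,  8.79715073e-02,  1.37229970e+00, -3.60653986e-06,
        1.68358239e+00, -1.03116984e-01]), 'qd': array([-0.00023669,  0.00165205,  0.00054883, -0.0001343 ,  0.00022173,
        0.0007299 ]), 'tau': array([ 2.30153528e-03, -3.51868200e+01, -3.13265169e+01,  3.50815313e-06,
        1.08566487e-02, -9.62401828e-06]), 'ee_pos': array([ 0.16239368, -0.52535793,  0.4035066 ]), 'orientation': array([-1.12914738e-03,  9.88785520e-01,  1.49338263e-01, -5.46566968e-05]), 'force': array([-0.06497651, -0.10913701, -0.52632144]), 'wrist_torque': array([-0.0090344 ,  0.00902234,  0.02425942]), 'grip_force': 0.0, 'width': 1.0017411178976012} 0.1734
top [[-0.006, 0.998, -0.063, 0.477], [-1.0, -0.006, 0.003, 0.098], [0.002, 0.063, 0.998, 1.142], [0.0, 0.0, 0.0, 1.0]] [[398.3318324200671, 0.0, 322.67647015395096], [0.0, 398.3318324200671, 204.35543040856524], [0.0, 0.0, 1.0]]
scene [[0.723, -0.582, 0.372, 0.891], [0.691, 0.619, -0.373, -0.284], [-0.013, 0.527, 0.85, 0.929], [0.0, 0.0, 0.0, 1.0]] [[362.3766610017579, 0.0, 316.899628248643], [0.0, 362.3766610017579, 197.23475915004232], [0.0, 0.0, 1.0]]
```

View pics/top0.png

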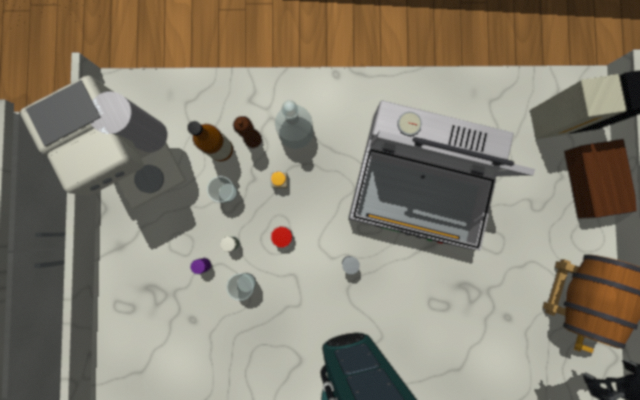

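View pics/scene0.png

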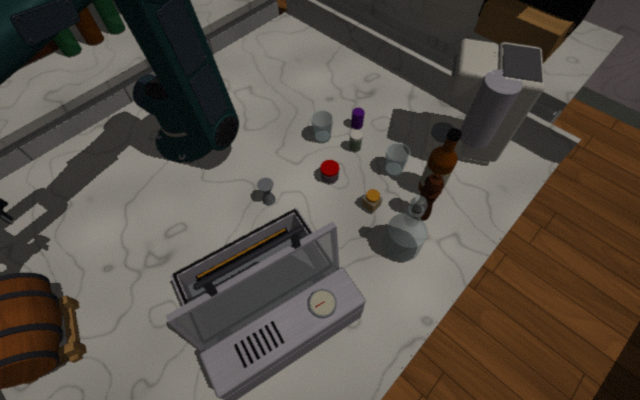

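The top view shows the jam lid at (282,237), olive at (229,243), honey at (279,179) and the purple look-alike at (200,266). The machine is around (430,185), slightly yawed, with its seal bar running (367,217)–(458,236) and the lid standing open along (390,150)–(530,172). The scene view agrees: jam (330,168), olive (355,142), honey (373,198).

```bash
cat > m.py <<'E'
from h import *
C={n:dict(np.load(n+'0.npz')) for n in('top','scene')}
def blob(c,box,f):
    u0,u1,v0,v1=box; hsv=cv2.cvtColor(c['img'],cv2.COLOR_RGB2HSV).astype(int)
    m=np.zeros((400,640),bool); m[v0:v1,u0:u1]=f(*[hsv[v0:v1,u0:u1,i] for i in range(3)])
    v,u=np.nonzero(m); return u.mean(),v.mean(),len(u),m
red=lambda h,s,v:((h<6)|(h>172))&(s>190)&(v>140)
wht=lambda h,s,v:(v>200)&(s<60)
brs=lambda h,s,v:(h>12)&(h<28)&(s>130)&(v>140)
for nm,f,z,bt,bs in(('jam',red,.052,(265,300,220,255),(315,345,155,180)),('olive',wht,.066,(219,241,234,250),(346,364,128,145)),('honey',brs,.060,(268,292,168,190),(362,384,185,205))):
    for n,b in(('top',bt),('scene',bs)):
        u,v,k,_=blob(C[n],b,f); print(nm,n,round(u,1),round(v,1),k,onz(C[n],u,v,z).round(4))
P=pts(C['top']); 
reg=P[90:260,340:540].reshape(-1,3); 
for lo,hi in((.145,.156),(.095,.105),(.02,.03)):
    q=reg[(reg[:,2]>lo)&(reg[:,2]<hi)][:,:2]; 
    print(lo,len(q),cv2.minAreaRect((q*1000).astype(np.float32)))
u,v,k,m=blob(C['top'],(355,470,205,245),brs); vv,uu=np.nonzero(m)
q=np.array([onz(C['top'],a,b,.06)[:2] for a,b in zip(uu,vv)]); print('bar',k,cv2.minAreaRect((q*1000).astype(np.float32)),q.mean(0))
# other bystander heights
hi=reg[(reg[:,2]>.2)]; print('lid', len(hi), hi[:,2].max(), hi[hi[:,2]>.33].mean(0))
for nm,(u,v,z) in dict(tumA=(222,190,.09),tumB=(242,286,.09),purp=(200,266,.066),jig=(351,265,.085),dec=(290,106,.248)).items(): print(nm,onz(C['top'],u,v,z).round(3))
cv2.imwrite('pics/topz.png',cv2.resize(C['top']['img'][90:260,190:550,::-1],None,fx=2.2,fy=2.2,interpolation=cv2.INTER_CUBIC))
E
python3 m.py
```

```text
jam top 281.4 236.8 280 [0.4575 0.2082 0.052 ]
jam scene nan nan 0 [nan nan nan]
olive top 226.7 243.2 126 [0.4415 0.3538 0.066 ]
olive scene nan nan 0 [nan nan nan]
honey top 278.2 178.5 156 [0.6165 0.2162 0.06  ]
honey scene nan nan 0 [nan nan nan]
0.145 3545 ((706.4053344726562, -206.62159729003906), (348.20477294921875, 116.21174621582031), 75.58846282958984)
0.095 2363 ((601.5829467773438, -180.311279296875), (351.2659912109375, 285.4825134277344), 75.58180236816406)
0.02 5996 ((659.8577270507812, -257.3999328613281), (471.4438781738281, 436.8035583496094), 75.61775207519531)
bar 88 ((484.9706726074219, -146.54287719726562), (234.2528076171875, 3.3015918731689453), 75.58602905273438) [ 0.49072443 -0.12330526]
lid 2284 1.1417781440517252 [ 0.60781995 -0.14193526  0.47306503]
tumA [0.583 0.362 0.09 ]
tumB [0.331 0.307 0.09 ]
purp [0.381 0.425 0.066]
jig [0.383 0.022 0.085]
dec [0.758 0.169 0.248]m.py:6: RuntimeWarning: Mean of empty slice.
  v,u=np.nonzero(m); return u.mean(),v.mean(),len(u),m
  ret = ret.dtype.type(ret / rcount)
```

View pics/topz.png

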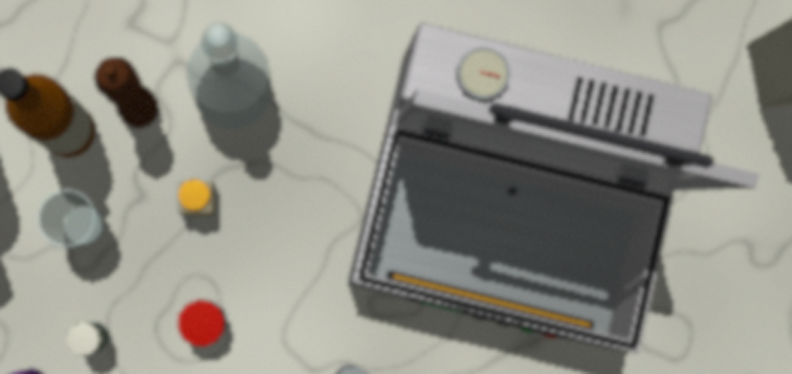

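```bash
cat > p.py <<'E'
import sys,json; from h import *
# usage: p.py 'x,y,z,theta;...' [mm/row]; TCP waypoints in mm, theta=tool x heading deg (tool down)
s=manip.read_state(); q=s['orientation']; M=R.from_quat([q[1],q[2],q[3],q[0]]).as_matrix(); p=s['ee_pos']*1000
print('t',round(s['t'],2),'tcp',p.round(1),'th',np.degrees(np.arctan2(M[1,0],M[0,0])).round(1),'w',round(s['width'],3),'g',round(s['grip_force'],1),'F',s['force'].round(1))
for wp in sys.argv[1].split(';'):
    a=[float(k) for k in wp.split(',')]; step=a[4] if len(a)>4 else 38
    G=R.from_euler('z',a[3],degrees=True).as_matrix()@np.diag([1,-1,-1.]); d=np.array(a[:3])-p
    rv=np.degrees(R.from_matrix(M.T@G).as_rotvec())
    n=max(1,int(np.ceil(np.linalg.norm(d)/step)),int(np.ceil(np.abs(rv).max()/7)))
    rows=[]; 
    for i in range(n):
        rem=np.array(a[:3])-p; L=(M.T@rem/(n-i)).round(); t=(np.degrees(R.from_matrix(M.T@G).as_rotvec())/(n-i)).round(1)
        p=p+M@L; M=M@R.from_rotvec(t,degrees=True).as_matrix(); rows.append((L.astype(int).tolist(),t.tolist()))
    print(n,' '.join(f'{l}{t}' for l,t in rows))
E
python3 p.py '480,200,400,75'; python3 -c "
from h import *
print(manip.camera('wrist')['tool_from_camera'].round(3))"
```

```text
t 0.1 tcp [ 162.4 -525.4  403.6] th 17.2 w 1.0 g 0.0 F [0.2 0.1 0.7]
21 [25, -29, 0][-0.0, -0.0, -2.8] [26, -27, 0][-0.0, -0.0, -2.8] [27, -26, 0][-0.0, -0.0, -2.7] [29, -25, 0][-0.0, -0.0, -2.8] [30, -23, 0][-0.0, -0.0, -2.7] [31, -22, 0][-0.0, -0.0, -2.8] [32, -20, 0][-0.0, -0.0, -2.7] [33, -19, 0][-0.0, -0.0, -2.8] [33, -17, 0][-0.0, -0.0, -2.7] [34, -16, 0][-0.0, -0.0, -2.8] [35, -14, 0][-0.0, -0.0, -2.7] [36, -12, 0][-0.0, -0.0, -2.8] [36, -10, 1][-0.0, -0.0, -2.7] [37, -9, 0][-0.0, -0.0, -2.8] [37, -7, 1][-0.0, -0.0, -2.7] [37, -5, 0][-0.0, -0.0, -2.8] [37, -3, 1][-0.0, -0.0, -2.7] [38, -2, 0][-0.0, -0.0, -2.8] [38, 0, 1][-0.0, -0.0, -2.7] [37, 2, 0][-0.0, -0.1, -2.8] [37, 4, 1][-0.1, -0.0, -2.7]
[[ 0.     0.962  0.272  0.068]
 [ 1.    -0.    -0.001 -0.   ]
 [-0.001  0.272 -0.962  0.032]
 [ 0.     0.     0.     1.   ]]
```

Request:
apply_moves([
  {"linear":[25,-29,0],"turn":[0,0,-2.8],"hand":100},
  {"linear":[26,-27,0],"turn":[0,0,-2.8],"hand":100},
  {"linear":[27,-26,0],"turn":[0,0,-2.7],"hand":100},
  {"linear":[29,-25,0],"turn":[0,0,-2.8],"hand":100},
  {"linear":[30,-23,0],"turn":[0,0,-2.7],"hand":100},
  {"linear":[31,-22,0],"turn":[0,0,-2.8],"hand":100},
  {"linear":[32,-20,0],"turn":[0,0,-2.7],"hand":100},
  {"linear":[33,-19,0],"turn":[0,0,-2.8],"hand":100},
  {"linear":[33,-17,0],"turn":[0,0,-2.7],"hand":100},
  {"linear":[34,-16,0],"turn":[0,0,-2.8],"hand":100},
], squeeze=40)

```text
t: 0.98
ee_pos: [0.3141, -0.1776, 0.4045]
orientation: [0.0, 0.924, 0.382, 0.0]
force: [0.6, 0.4, 0.2]
width: 0.997
grip_force: 0.0
```

Request:
apply_moves([
  {"linear":[35,-14,0],"turn":[0,0,-2.7],"hand":100},
  {"linear":[36,-12,0],"turn":[0,0,-2.8],"hand":100},
  {"linear":[36,-10,0],"turn":[0,0,-2.7],"hand":100},
  {"linear":[37,-9,0],"turn":[0,0,-2.8],"hand":100},
  {"linear":[37,-7,0],"turn":[0,0,-2.7],"hand":100},
  {"linear":[37,-5,0],"turn":[0,0,-2.8],"hand":100},
  {"linear":[37,-3,0],"turn":[0,0,-2.7],"hand":100},
  {"linear":[38,-2,0],"turn":[0,0,-2.8],"hand":100},
  {"linear":[38,0,0],"turn":[0,0,-2.7],"hand":100},
  {"linear":[37,2,0],"turn":[0,0,-2.8],"hand":100},
])

```text
t: 1.82
ee_pos: [0.4651, 0.1675, 0.4043]
orientation: [0.0, 0.807, 0.591, -0.0]
force: [0.5, -0.5, -0.1]
width: 0.999
grip_force: 0.0
```

Request:
apply_moves([
  {"linear":[37,4,0],"turn":[0,0,-2.7],"hand":100},
  {"linear":[0,0,0],"turn":[0,0,0],"hand":100},
  {"linear":[0,0,0],"turn":[0,0,0],"hand":100},
])

```text
t: 2.07
ee_pos: [0.4803, 0.201, 0.4033]
orientation: [-0.0, 0.793, 0.61, -0.001]
force: [-0.7, -0.8, 0.7]
width: 0.996
grip_force: 0.0
```

```bash
cat > w.py <<'E'
from h import *
import sys
c=shot('wrist',sys.argv[1]); hsv=cv2.cvtColor(c['img'],cv2.COLOR_RGB2HSV).astype(int); H,S,V=[hsv[...,i] for i in range(3)]
for nm,m,z in(('red',((H<6)|(H>172))&(S>170)&(V>90),.052),('white',(V>190)&(S<50),.066),('brass',(H>12)&(H<28)&(S>140)&(V>110),.06)):
    n,l,st,ce=cv2.connectedComponentsWithStats(m.astype(np.uint8))
    for i in range(1,n):
        if 500<st[i,4]<30000: print(nm,st[i].tolist(),ce[i].round(1),onz(c,*ce[i],z).round(4))
E
python3 p.py '480,200,400,75'; python3 w.py w1
```

```text
t 2.07 tcp [480.3 201.  403.3] th 75.1 w 0.996 g 0.0 F [-0.7 -0.8  0.7]
1 [-1, 0, 3][-0.1, 0.1, 0.1]
brass [428, 108, 39, 40, 1218] [446.9 127.5] [0.6159 0.2173 0.06  ]
```

View pics/w1.png

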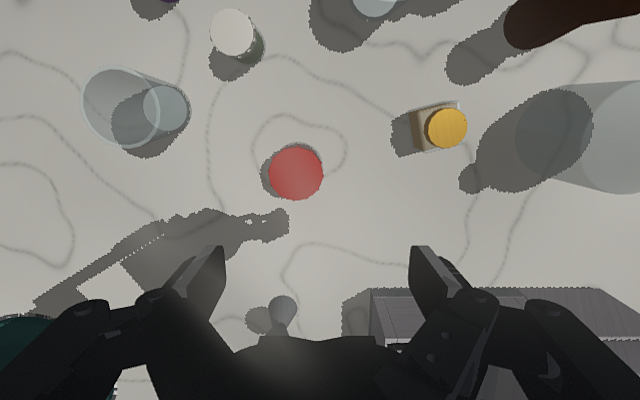

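The wrist view shows the jam lid at (296,172), olive at (232,32), and honey at (447,127) with its square turned about 9° in the image. The far body edge runs (415,108)–(458,101).

```bash
python3 - <<'E'
from h import *
c=shot('wrist'); hsv=cv2.cvtColor(c['img'],cv2.COLOR_RGB2HSV).astype(int); H,S,V=[hsv[...,i] for i in range(3)]
a=((H<8)|(H>170))&(S>110); a[:,:250]=0;a[:,340:]=0;a[220:]=0
v,u=np.nonzero(a); (x,y),r=cv2.minEnclosingCircle(np.c_[u,v].astype(np.float32)); print('jam',u.mean(),v.mean(),x,y,r,onz(c,u.mean(),v.mean(),.052).round(4))
b=(V>205)&(S<30); b[:,:205]=0;b[:,260:]=0;b[60:]=0
v,u=np.nonzero(b); print('olive',len(u),u.mean(),v.mean(),u.min(),u.max(),v.min(),v.max(),onz(c,232,32,.066).round(4))
p=onz(c,415,108,.046);q=onz(c,458,101,.046);d=q-p;print('honey edge',np.linalg.norm(d),np.degrees(np.arctan2(d[1],d[0])))
E
python3 p.py '457,208,400,75;457,208,187,75,30'
```

```text
jam 294.8824874256973 171.55921353452217 295.119140625 171.57015991210938 27.597448348999023 [0.4576 0.2105 0.052 ]
olive 2 250.5 25.5 250 251 24 27 [0.4401 0.3497 0.066 ]
honey edge 0.043331658212947134 -5.91770203565345
t 2.17 tcp [479.8 199.1 404.2] th 75.0 w 1.003 g 0.0 F [-0.   0.8 -0.1]
1 [3, -24, 4][-0.0, 0.1, -0.0]
8 [0, 0, 27][-0.0, -0.0, -0.0] [0, 0, 27][-0.0, -0.0, -0.0] [0, 0, 27][-0.0, -0.0, -0.0] [0, 0, 26][-0.0, -0.0, -0.0] [0, 0, 27][-0.0, -0.0, -0.0] [0, 0, 26][-0.0, -0.0, -0.0] [0, 0, 27][-0.0, -0.0, -0.0] [0, 0, 26][-0.0, -0.0, -0.0]
```

Request:
apply_moves([
  {"linear":[4,-24,10],"turn":[0,0,0],"hand":100},
  {"linear":[0,0,30],"turn":[0,0,0],"hand":100},
  {"linear":[0,0,40],"turn":[0,0,0],"hand":100},
  {"linear":[0,0,40],"turn":[0,0,0],"hand":100},
  {"linear":[0,0,35],"turn":[0,0,0],"hand":100},
  {"linear":[0,0,30],"turn":[0,0,0],"hand":100},
  {"linear":[0,0,20],"turn":[0,0,0],"hand":100},
  {"linear":[0,0,12],"turn":[0,0,0],"hand":100},
  {"linear":[0,0,0],"turn":[0,0,0],"hand":100},
  {"linear":[0,0,0],"turn":[0,0,0],"hand":100},
])

```text
t: 3.0
ee_pos: [0.4576, 0.2083, 0.1877]
orientation: [-0.0, 0.794, 0.608, -0.001]
force: [0.2, 0.0, 0.4]
width: 1.0
grip_force: 0.0
```

```bash
python3 p.py '457.5,209,185,75'
```

```text
t 3.0 tcp [457.6 208.3 187.7] th 74.9 w 1.0 g 0.0 F [0.2 0.  0.4]
1 [1, 0, 3][-0.0, 0.0, -0.1]
```

Request:
apply_moves([
  {"linear":[1,0,2],"turn":[0,0,0],"hand":40},
  {"linear":[0,0,0],"turn":[0,0,0],"hand":40},
  {"linear":[0,0,0],"turn":[0,0,0],"hand":40},
  {"linear":[0,0,0],"turn":[0,0,0],"hand":40},
  {"linear":[0,0,0],"turn":[0,0,0],"hand":40},
  {"linear":[0,0,0],"turn":[0,0,0],"hand":40},
], squeeze=40)

```text
t: 3.5
ee_pos: [0.4589, 0.2106, 0.1877]
orientation: [0.001, 0.793, 0.609, 0.002]
force: [-0.3, -0.3, 6.3]
width: 0.681
grip_force: 44.2
```

```bash
python3 p.py '457.5,209,330,75;583,-77,330,75.6;583,-77,214,75.6,25'
```

```text
t 3.5 tcp [458.9 210.6 187.7] th 75.0 w 0.681 g 44.2 F [-0.3 -0.3  6.3]
4 [0, 0, -36][0.0, -0.0, -0.0] [-1, 0, -35][0.1, -0.0, -0.0] [0, 0, -36][0.0, -0.0, -0.0] [-1, -1, -35][0.1, -0.1, -0.0]
9 [-27, 22, 0][-0.0, 0.0, -0.1] [-27, 22, 0][-0.0, 0.0, -0.1] [-27, 22, 0][-0.0, 0.0, -0.1] [-27, 21, 0][-0.0, 0.0, -0.1] [-27, 21, 0][-0.0, 0.0, -0.0] [-27, 22, 0][-0.0, 0.0, -0.1] [-28, 21, 0][-0.0, 0.0, -0.0] [-27, 22, 0][-0.0, 0.0, -0.1] [-28, 21, 0][-0.0, 0.0, -0.0]
5 [0, 0, 23][-0.0, 0.0, -0.0] [0, 0, 23][-0.0, 0.0, -0.0] [0, 0, 23][-0.0, 0.0, -0.0] [0, 0, 23][-0.0, 0.0, -0.0] [0, 0, 24][-0.0, 0.0, -0.0]
```

Request:
apply_moves([
  {"linear":[0,0,-20],"turn":[0,0,0],"hand":40},
  {"linear":[0,0,-35],"turn":[0,0,0],"hand":40},
  {"linear":[0,0,-36],"turn":[0,0,0],"hand":40},
  {"linear":[-10,8,-36],"turn":[0,0,0],"hand":40},
  {"linear":[-20,16,-15],"turn":[0,0,0],"hand":40},
  {"linear":[-27,22,0],"turn":[0,0,0],"hand":40},
  {"linear":[-27,22,0],"turn":[0,0,0],"hand":40},
  {"linear":[-27,22,0],"turn":[0,0,0],"hand":40},
  {"linear":[-27,22,0],"turn":[0,0,0],"hand":40},
  {"linear":[-27,22,0],"turn":[0,0,0],"hand":40},
])

```text
t: 4.33
ee_pos: [0.5449, 0.0149, 0.3271]
orientation: [-0.0, 0.793, 0.609, -0.0]
force: [0.5, -0.0, -1.5]
width: 0.678
grip_force: 44.0
```

Request:
apply_moves([
  {"linear":[-28,21,0],"turn":[0,0,0],"hand":40},
  {"linear":[-27,21,0],"turn":[0,0,0],"hand":40},
  {"linear":[-15,12,0],"turn":[0,0,0],"hand":40},
  {"linear":[-7,6,0],"turn":[0,0,-0.6],"hand":40},
  {"linear":[0,0,0],"turn":[0,0,0],"hand":40},
  {"linear":[0,0,0],"turn":[0,0,0],"hand":40},
])

```text
t: 4.83
ee_pos: [0.5825, -0.0731, 0.327]
orientation: [-0.001, 0.79, 0.613, -0.0]
force: [0.5, 0.2, -2.3]
width: 0.677
grip_force: 44.0
```

```bash
python3 p.py '583,-77,330,75.6;583,-77,220,75.6,25'
```

```text
t 4.83 tcp [582.5 -73.1 327. ] th 75.6 w 0.677 g 44.0 F [ 0.5  0.2 -2.3]
1 [-4, 1, -3][-0.1, -0.1, -0.0]
5 [0, 0, 22][-0.0, 0.0, -0.0] [0, 0, 22][-0.0, 0.0, -0.0] [0, 0, 22][-0.0, 0.0, -0.0] [0, 0, 22][-0.0, 0.0, -0.0] [0, 0, 22][-0.0, 0.0, -0.0]
```

Request:
apply_moves([
  {"linear":[-4,1,20],"turn":[0,0,0],"hand":40},
  {"linear":[0,0,28],"turn":[0,0,0],"hand":40},
  {"linear":[0,0,28],"turn":[0,0,0],"hand":40},
  {"linear":[0,0,20],"turn":[0,0,0],"hand":40},
  {"linear":[0,0,10],"turn":[0,0,0],"hand":40},
  {"linear":[0,0,3],"turn":[0,0,0],"hand":40},
  {"linear":[0,0,2],"turn":[0,0,0],"hand":40},
  {"linear":[0,0,1],"turn":[0,0,0],"hand":40},
  {"linear":[0,0,0],"turn":[0,0,0],"hand":40},
])

```text
t: 5.58
ee_pos: [0.5833, -0.0775, 0.2175]
orientation: [0.001, 0.79, 0.613, 0.001]
force: [-0.1, 1.0, -1.6]
width: 0.681
grip_force: 43.9
```

Request:
apply_moves([
  {"linear":[0,0,1],"turn":[0,0,0],"hand":40},
  {"linear":[0,0,0],"turn":[0,0,0],"hand":40},
])

```text
t: 5.75
ee_pos: [0.5831, -0.0778, 0.2159]
orientation: [0.001, 0.79, 0.613, 0.001]
force: [-0.8, 0.8, -2.2]
width: 0.678
grip_force: 43.9
```

Request:
apply_moves([
  {"linear":[0,0,1],"turn":[0,0,0],"hand":40},
  {"linear":[0,0,0],"turn":[0,0,0],"hand":40},
])

```text
t: 5.92
ee_pos: [0.5828, -0.0778, 0.214]
orientation: [0.0, 0.79, 0.613, 0.0]
force: [1.2, 0.3, -1.2]
width: 0.683
grip_force: 44.0
```

Request:
apply_moves([
  {"linear":[0,0,1],"turn":[0,0,0],"hand":40},
  {"linear":[0,0,0],"turn":[0,0,0],"hand":40},
])

```text
t: 6.08
ee_pos: [0.5828, -0.0778, 0.2128]
orientation: [0.0, 0.79, 0.613, 0.0]
force: [-0.1, 0.2, -1.5]
width: 0.685
grip_force: 44.0
```

Request:
apply_moves([
  {"linear":[0,0,1],"turn":[0,0,0],"hand":40},
  {"linear":[0,0,0],"turn":[0,0,0],"hand":40},
])

```text
t: 6.25
ee_pos: [0.5828, -0.0778, 0.2127]
orientation: [0.0, 0.79, 0.613, 0.0]
force: [-2.2, 0.3, 3.7]
width: 0.679
grip_force: 44.6
```

Request:
apply_moves([
  {"linear":[0,0,1],"turn":[0,0,0],"hand":40},
  {"linear":[0,0,0],"turn":[0,0,0],"hand":40},
])

```text
t: 6.42
ee_pos: [0.5828, -0.0778, 0.2127]
orientation: [0.0, 0.79, 0.613, 0.0]
force: [-5.1, 0.9, 7.8]
width: 0.68
grip_force: 45.0
```

Request:
apply_moves([
  {"linear":[0,0,0],"turn":[0,0,0],"hand":95},
  {"linear":[0,0,0],"turn":[0,0,0],"hand":95},
  {"linear":[0,0,0],"turn":[0,0,0],"hand":95},
  {"linear":[0,0,0],"turn":[0,0,0],"hand":95},
  {"linear":[0,0,-20],"turn":[0,0,0],"hand":95},
  {"linear":[0,0,-38],"turn":[0,0,0],"hand":95},
  {"linear":[0,0,-38],"turn":[0,0,0],"hand":95},
  {"linear":[0,0,-38],"turn":[0,0,0],"hand":95},
  {"linear":[0,0,-10],"turn":[0,0,0],"hand":95},
])

```text
t: 7.17
ee_pos: [0.5837, -0.0779, 0.3626]
orientation: [0.005, 0.79, 0.613, 0.004]
force: [0.8, 0.2, 1.3]
width: 0.952
grip_force: 0.0
```

```bash
python3 p.py '441,351.5,355,75;441,351.5,195,75,30'
```

```text
t 7.17 tcp [583.7 -77.9 362.6] th 75.6 w 0.952 g 0.0 F [0.8 0.2 1.3]
12 [32, -20, 0][0.1, -0.0, 0.0] [32, -20, 0][0.1, -0.0, 0.1] [32, -21, 1][0.1, -0.0, 0.0] [32, -21, 1][0.0, -0.0, 0.1] [31, -21, 0][0.1, -0.0, 0.0] [32, -20, 1][0.0, -0.0, 0.1] [31, -21, 0][0.1, -0.0, 0.0] [31, -20, 1][0.0, -0.0, 0.1] [32, -21, 1][0.1, -0.0, 0.0] [31, -21, 0][0.0, -0.0, 0.1] [32, -20, 1][0.1, -0.0, 0.0] [31, -21, 0][0.0, -0.0, 0.1]
6 [0, 0, 27][0.0, -0.0, -0.0] [0, 0, 27][0.0, -0.0, -0.0] [0, 0, 27][0.0, -0.0, -0.0] [0, 0, 26][0.0, -0.0, -0.0] [0, 0, 27][0.0, -0.0, -0.0] [0, 0, 26][0.0, -0.0, -0.0]
```

Request:
apply_moves([
  {"linear":[20,-12,0],"turn":[0.1,0,0],"hand":95},
  {"linear":[32,-20,0],"turn":[0.1,0,0],"hand":95},
  {"linear":[32,-21,1],"turn":[0.1,0,0],"hand":95},
  {"linear":[32,-21,1],"turn":[0.1,0,0],"hand":95},
  {"linear":[32,-21,0],"turn":[0.1,0,0],"hand":95},
  {"linear":[32,-20,1],"turn":[0,0,0.1],"hand":95},
  {"linear":[32,-21,0],"turn":[0,0,0.1],"hand":95},
  {"linear":[31,-20,1],"turn":[0,0,0.1],"hand":95},
  {"linear":[32,-21,1],"turn":[0,0,0.1],"hand":95},
  {"linear":[31,-21,0],"turn":[0,0,0.1],"hand":95},
])

```text
t: 8.0
ee_pos: [0.4668, 0.2699, 0.3502]
orientation: [-0.003, 0.793, 0.609, -0.003]
force: [1.3, -0.3, -1.0]
width: 0.951
grip_force: 0.0
```

Request:
apply_moves([
  {"linear":[20,-15,1],"turn":[0,0,0],"hand":95},
  {"linear":[0,0,0],"turn":[0,0,0],"hand":95},
  {"linear":[0,0,0],"turn":[0,0,0],"hand":95},
])

```text
t: 8.25
ee_pos: [0.4578, 0.2925, 0.3494]
orientation: [-0.003, 0.792, 0.61, -0.003]
force: [0.5, -0.5, -0.4]
width: 0.954
grip_force: 0.0
```

```bash
python3 p.py '441,351.5,355,75'; python3 w.py w2; python3 p.py '441,351.5,355,75'
```

```text
t 8.25 tcp [457.8 292.5 349.4] th 75.2 w 0.954 g 0.0 F [ 0.5 -0.5 -0.4]
2 [26, -16, -3][-0.3, 0.0, 0.1] [27, -15, -2][-0.2, 0.1, 0.1]
brass [492, 206, 45, 41, 1386] [514.  226.1] [0.6158 0.2183 0.06  ]
t 8.3 tcp [458.3 291.5 349.5] th 75.1 w 0.954 g 0.0 F [ 0.  -0.6 -0.9]
2 [27, -16, -3][-0.3, 0.0, 0.1] [26, -16, -2][-0.2, 0.1, 0.0]
```

View pics/w2.png

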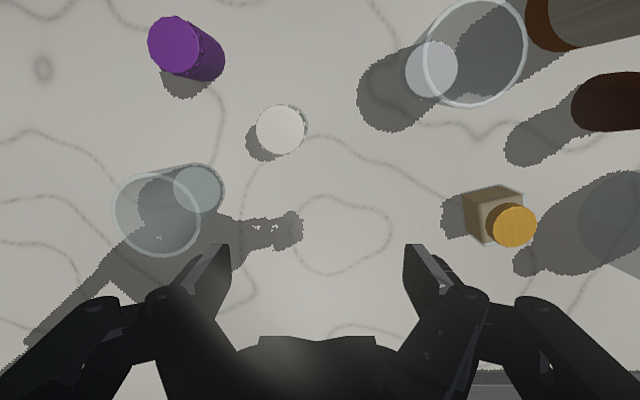

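The wrist view puts the olive lid centre at (280,130), with the purple jar at (175,45) well away. The honey jar is at (514,226).

```bash
python3 - <<'E'
from h import *
c=shot('wrist'); print(onz(c,280,130,.066).round(4))
g=cv2.cvtColor(c['img'],cv2.COLOR_RGB2GRAY)
cv2.imwrite('pics/hz.png',cv2.resize(c['img'][170:260,430:550,::-1],None,fx=5,fy=5,interpolation=cv2.INTER_CUBIC))
E
python3 p.py '440,352,350,75;440,352,195,75,30'
```

```text
[0.4401 0.3503 0.066 ]
t 8.35 tcp [458.6 290.9 349.7] th 75.1 w 0.951 g 0.0 F [-0.1 -0.2 -0.1]
2 [27, -17, 0][-0.2, 0.0, 0.0] [27, -17, 0][-0.3, 0.1, 0.1]
6 [0, 0, 26][0.0, -0.0, -0.0] [0, 0, 26][0.0, -0.0, -0.0] [0, 0, 26][0.0, -0.0, -0.0] [0, 0, 26][0.0, -0.0, -0.0] [0, 0, 25][0.0, -0.0, -0.0] [0, 0, 26][0.0, -0.0, -0.0]
```

View pics/hz.png

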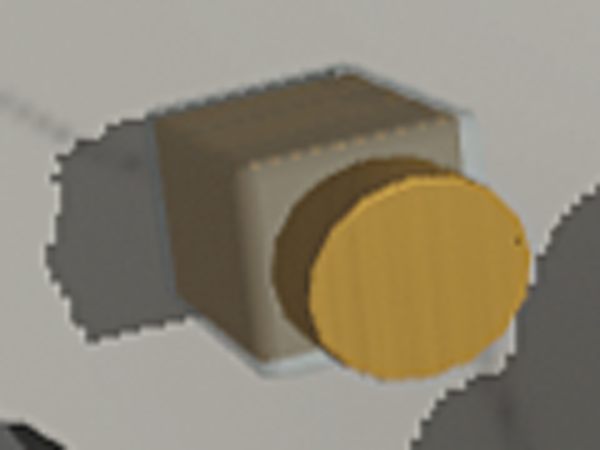

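The crop shows the honey jar's near top edge running from about pixel (479,203) to (522,194).

Request:
apply_moves([
  {"linear":[27,-16,0],"turn":[-0.3,0,0],"hand":95},
  {"linear":[26,-16,10],"turn":[-0.2,0.1,0],"hand":95},
  {"linear":[0,0,30],"turn":[0,0,0],"hand":95},
  {"linear":[0,0,36],"turn":[0,0,0],"hand":95},
  {"linear":[0,0,35],"turn":[0,0,0],"hand":95},
  {"linear":[0,0,25],"turn":[0,0,0],"hand":95},
  {"linear":[0,0,14],"turn":[0,0,0],"hand":95},
  {"linear":[0,0,5],"turn":[0,0,0],"hand":95},
  {"linear":[0,0,0],"turn":[0,0,0],"hand":95},
  {"linear":[0,0,0],"turn":[0,0,0],"hand":95},
])

```text
t: 9.18
ee_pos: [0.4422, 0.3505, 0.1961]
orientation: [-0.0, 0.793, 0.609, 0.001]
force: [-0.6, 0.5, 0.9]
width: 0.949
grip_force: 0.0
```

```bash
python3 p.py '440,351,195,75'
```

```text
t 9.18 tcp [442.2 350.5 196.1] th 75.0 w 0.949 g 0.0 F [-0.6  0.5  0.9]
1 [0, -2, 1][0.1, -0.1, -0.0]
```

Request:
apply_moves([
  {"linear":[0,-2,1],"turn":[0,0,0],"hand":25},
  {"linear":[0,0,0],"turn":[0,0,0],"hand":25},
  {"linear":[0,0,0],"turn":[0,0,0],"hand":25},
  {"linear":[0,0,0],"turn":[0,0,0],"hand":25},
  {"linear":[0,0,0],"turn":[0,0,0],"hand":25},
  {"linear":[0,0,0],"turn":[0,0,0],"hand":25},
  {"linear":[0,0,0],"turn":[0,0,0],"hand":25},
  {"linear":[0,0,0],"turn":[0,0,0],"hand":25},
])

```text
t: 9.85
ee_pos: [0.4397, 0.352, 0.1959]
orientation: [-0.0, 0.793, 0.609, 0.002]
force: [-1.0, -1.0, 7.1]
width: 0.474
grip_force: 41.2
```

```bash
python3 p.py '441,351,350,75;560,-169,350,75.6;560,-169,230,75.6,25'
```

```text
t 9.85 tcp [439.7 352.  195.9] th 75.1 w 0.474 g 41.2 F [-1.  -1.   7.1]
5 [0, 0, -31][0.0, -0.0, 0.0] [0, 0, -31][0.0, -0.1, 0.0] [0, 1, -31][0.0, -0.0, 0.0] [0, 0, -31][0.1, -0.1, 0.0] [0, 1, -30][0.0, -0.0, 0.1]
15 [-31, 17, 0][0.0, -0.0, -0.0] [-31, 17, 0][0.0, -0.0, -0.0] [-32, 17, 0][0.0, -0.0, -0.0] [-31, 17, 0][0.0, -0.0, -0.1] [-32, 16, 0][0.0, -0.0, -0.0] [-32, 16, 0][0.0, -0.0, -0.1] [-31, 16, 0][0.0, -0.0, -0.0] [-32, 17, 0][0.0, -0.0, -0.1] [-31, 16, 0][0.0, -0.0, -0.0] [-32, 16, 0][0.0, -0.0, -0.1] [-32, 17, 0][0.0, -0.0, -0.0] [-31, 16, 0][0.0, -0.0, -0.1] [-32, 16, 0][0.0, -0.0, -0.0] [-31, 17, 0][0.0, -0.0, -0.1] [-32, 16, 0][0.0, -0.0, -0.0]
5 [0, 0, 24][0.0, -0.0, -0.0] [0, 0, 24][0.0, -0.0, -0.0] [0, 0, 24][0.0, -0.0, -0.0] [0, 0, 24][0.0, -0.0, -0.0] [0, 0, 24][0.0, -0.0, -0.0]
```

Request:
apply_moves([
  {"linear":[0,0,-16],"turn":[0,0,0],"hand":25},
  {"linear":[0,0,-32],"turn":[0,0,0],"hand":25},
  {"linear":[0,0,-36],"turn":[0,0,0],"hand":25},
  {"linear":[0,0,-36],"turn":[0,0,0],"hand":25},
  {"linear":[-16,8,-24],"turn":[0,0,0],"hand":25},
  {"linear":[-32,17,-10],"turn":[0,0,0],"hand":25},
  {"linear":[-32,17,0],"turn":[0,0,0],"hand":25},
  {"linear":[-32,17,0],"turn":[0,0,0],"hand":25},
  {"linear":[-32,17,0],"turn":[0,0,0],"hand":25},
  {"linear":[-32,17,0],"turn":[0,0,0],"hand":25},
])

```text
t: 10.68
ee_pos: [0.4834, 0.1558, 0.3471]
orientation: [-0.001, 0.793, 0.61, -0.0]
force: [1.3, 0.2, -2.0]
width: 0.475
grip_force: 41.0
```

Request:
apply_moves([
  {"linear":[-32,17,0],"turn":[0,0,0],"hand":25},
  {"linear":[-32,17,0],"turn":[0,0,0],"hand":25},
  {"linear":[-32,17,0],"turn":[0,0,0],"hand":25},
  {"linear":[-32,17,0],"turn":[0,0,0],"hand":25},
  {"linear":[-32,17,0],"turn":[0,0,0],"hand":25},
  {"linear":[-32,17,0],"turn":[0,0,0],"hand":25},
  {"linear":[-32,17,0],"turn":[0,0,0],"hand":25},
  {"linear":[-32,17,0],"turn":[0,0,-0.5],"hand":25},
  {"linear":[-20,10,0],"turn":[0,0,0],"hand":25},
  {"linear":[-10,5,0],"turn":[0,0,0],"hand":25},
])

```text
t: 11.52
ee_pos: [0.5563, -0.1609, 0.346]
orientation: [-0.001, 0.791, 0.611, -0.0]
force: [0.4, 0.2, -2.2]
width: 0.478
grip_force: 41.0
```

Request:
apply_moves([
  {"linear":[0,0,0],"turn":[0,0,0],"hand":25},
  {"linear":[0,0,0],"turn":[0,0,0],"hand":25},
])

```text
t: 11.68
ee_pos: [0.5561, -0.1574, 0.3467]
orientation: [-0.002, 0.79, 0.613, 0.001]
force: [0.0, -0.4, -1.3]
width: 0.472
grip_force: 41.0
```

```bash
python3 p.py '560,-169,350,75.6;560,-169,226,75.6,25'
```

```text
t 11.68 tcp [ 556.1 -157.4  346.7] th 75.6 w 0.472 g 41.0 F [ 0.  -0.4 -1.3]
1 [-10, 7, -3][-0.1, -0.2, -0.0]
5 [0, 0, 25][-0.0, 0.0, -0.0] [0, 0, 25][-0.0, 0.0, -0.0] [0, 0, 25][-0.0, 0.0, -0.0] [0, 0, 24][-0.0, 0.0, -0.0] [0, 0, 25][-0.0, 0.0, -0.0]
```

Request:
apply_moves([
  {"linear":[-10,6,14],"turn":[0,0,0],"hand":25},
  {"linear":[0,0,28],"turn":[0,0,0],"hand":25},
  {"linear":[0,0,30],"turn":[0,0,0],"hand":25},
  {"linear":[0,0,25],"turn":[0,0,0],"hand":25},
  {"linear":[0,0,14],"turn":[0,0,0],"hand":25},
  {"linear":[0,0,7],"turn":[0,0,0],"hand":25},
  {"linear":[0,0,2],"turn":[0,0,0],"hand":25},
  {"linear":[0,0,1],"turn":[0,0,0],"hand":25},
  {"linear":[0,0,0],"turn":[0,0,0],"hand":25},
])

```text
t: 12.43
ee_pos: [0.5602, -0.1685, 0.2278]
orientation: [0.001, 0.79, 0.613, 0.001]
force: [0.2, -0.1, -0.4]
width: 0.476
grip_force: 40.9
```

Request:
apply_moves([
  {"linear":[0,0,1],"turn":[0,0,0],"hand":25},
  {"linear":[0,0,0],"turn":[0,0,0],"hand":25},
])

```text
t: 12.6
ee_pos: [0.5601, -0.1689, 0.2269]
orientation: [0.001, 0.79, 0.613, 0.001]
force: [-0.5, 0.2, -1.3]
width: 0.472
grip_force: 40.9
```

Request:
apply_moves([
  {"linear":[0,0,1],"turn":[0,0,0],"hand":25},
  {"linear":[0,0,0],"turn":[0,0,0],"hand":25},
])

```text
t: 12.77
ee_pos: [0.5597, -0.1689, 0.225]
orientation: [-0.0, 0.79, 0.613, 0.001]
force: [-0.2, 0.5, -1.7]
width: 0.476
grip_force: 40.9
```

Request:
apply_moves([
  {"linear":[0,0,1],"turn":[0,0,0],"hand":25},
  {"linear":[0,0,1],"turn":[0,0,0],"hand":25},
  {"linear":[0,0,0],"turn":[0,0,0],"hand":25},
])

```text
t: 13.02
ee_pos: [0.5595, -0.1688, 0.2222]
orientation: [-0.001, 0.79, 0.613, 0.0]
force: [-0.4, -1.2, -2.4]
width: 0.474
grip_force: 40.9
```

Request:
apply_moves([
  {"linear":[0,0,1],"turn":[0,0,0],"hand":25},
  {"linear":[0,0,1],"turn":[0,0,0],"hand":25},
  {"linear":[0,0,0],"turn":[0,0,0],"hand":25},
])

```text
t: 13.27
ee_pos: [0.5597, -0.1689, 0.2209]
orientation: [-0.0, 0.79, 0.613, 0.001]
force: [-0.6, 0.2, 0.7]
width: 0.476
grip_force: 41.2
```

Request:
apply_moves([
  {"linear":[0,0,1],"turn":[0,0,0],"hand":25},
  {"linear":[0,0,0],"turn":[0,0,0],"hand":25},
])

```text
t: 13.43
ee_pos: [0.5596, -0.1689, 0.2209]
orientation: [-0.0, 0.79, 0.613, 0.001]
force: [-3.0, 0.3, 5.7]
width: 0.478
grip_force: 41.6
```

Request:
apply_moves([
  {"linear":[0,0,0],"turn":[0,0,0],"hand":80},
  {"linear":[0,0,0],"turn":[0,0,0],"hand":80},
  {"linear":[0,0,0],"turn":[0,0,0],"hand":80},
  {"linear":[0,0,0],"turn":[0,0,0],"hand":80},
  {"linear":[0,0,-20],"turn":[0,0,0],"hand":80},
  {"linear":[0,0,-38],"turn":[0,0,0],"hand":80},
  {"linear":[0,0,-38],"turn":[0,0,0],"hand":80},
  {"linear":[0,0,-38],"turn":[0,0,0],"hand":90},
  {"linear":[0,0,-10],"turn":[0,0,0],"hand":90},
  {"linear":[0,0,0],"turn":[0,0,0],"hand":90},
])

```text
t: 14.27
ee_pos: [0.5603, -0.1693, 0.369]
orientation: [0.004, 0.79, 0.613, 0.003]
force: [-0.4, -0.4, 0.5]
width: 0.905
grip_force: 0.0
```

```bash
python3 p.py '604,170,355,85.5'; python3 - <<'E'
from h import *
T=np.eye(4); G=R.from_euler('z',75.1,degrees=True).as_matrix()@np.diag([1,-1,-1.]); T[:3,:3]=G; T[:3,3]=[.4586,.2909,.3497]
c=manip.camera('wrist'); c['pose']=T@c['tool_from_camera']
d=onz(c,522,193.6,.046)-onz(c,479,203,.046); print(np.linalg.norm(d),np.degrees(np.arctan2(d[1],d[0])))
E
```

```text
t 14.27 tcp [ 560.3 -169.3  369. ] th 75.6 w 0.905 g 0.0 F [-0.4 -0.4  0.5]
10 [34, -4, 1][0.1, 0.0, -1.0] [34, -4, 1][0.1, 0.0, -1.0] [34, -3, 1][0.0, 0.0, -1.0] [34, -2, 2][0.1, 0.0, -1.0] [34, -2, 1][0.0, 0.0, -1.0] [34, -1, 2][0.1, 0.0, -1.0] [34, -1, 1][0.0, 0.0, -1.0] [34, 0, 2][0.1, 0.0, -1.0] [35, 1, 1][0.0, 0.0, -1.0] [34, 1, 2][0.1, 0.0, -0.9]
0.03907586036117633 -1.578980017285743
```

Request:
apply_moves([
  {"linear":[20,-2,0],"turn":[0.1,0,-1],"hand":90},
  {"linear":[34,-4,1],"turn":[0.1,0,-1],"hand":90},
  {"linear":[36,-3,1],"turn":[0.1,0,-1],"hand":90},
  {"linear":[36,-2,1],"turn":[0.1,0,-1],"hand":90},
  {"linear":[36,-2,1],"turn":[0,0,-1],"hand":90},
  {"linear":[36,-1,1],"turn":[0,0,-1],"hand":90},
  {"linear":[36,-1,1],"turn":[0,0,-1],"hand":90},
  {"linear":[36,0,1],"turn":[0,0,-1],"hand":90},
  {"linear":[35,1,1],"turn":[0,0,-1],"hand":90},
  {"linear":[30,1,1],"turn":[0,0,-1],"hand":90},
])

```text
t: 15.15
ee_pos: [0.6032, 0.166, 0.3511]
orientation: [-0.005, 0.733, 0.68, -0.004]
force: [-0.5, -0.2, -0.0]
width: 0.898
grip_force: 0.0
```

Request:
apply_moves([
  {"linear":[10,0,0],"turn":[0,0,0],"hand":90},
  {"linear":[0,0,0],"turn":[0,0,0],"hand":90},
  {"linear":[0,0,0],"turn":[0,0,0],"hand":90},
])

```text
t: 15.4
ee_pos: [0.6042, 0.1735, 0.3526]
orientation: [-0.004, 0.734, 0.679, -0.004]
force: [0.3, -1.1, 0.4]
width: 0.897
grip_force: 0.0
```

```bash
python3 p.py '616,217,355,86;616,217,185,86,30'; python3 w.py w3; python3 -c "
import cv2;i=cv2.imread('pics/w3.png');cv2.imwrite('pics/w3z.png',cv2.resize(i[60:260,200:440],None,fx=2.5,fy=2.5,interpolation=cv2.INTER_CUBIC))"
```

```text
t 15.4 tcp [604.2 173.5 352.6] th 85.6 w 0.897 g 0.0 F [ 0.3 -1.1  0.4]
2 [22, 4, -1][-0.3, -0.0, -0.2] [22, 5, -1][-0.3, -0.0, -0.2]
6 [0, 0, 28][-0.0, -0.0, 0.0] [0, 0, 28][-0.0, -0.0, 0.0] [0, 0, 28][-0.0, -0.0, 0.0] [0, 0, 29][-0.0, -0.0, 0.0] [0, 0, 28][-0.0, -0.0, 0.0] [0, 0, 29][-0.0, -0.0, 0.0]
brass [310, 116, 46, 47, 1582] [333.3 138.8] [0.6175 0.2177 0.06  ]
```

View pics/w3z.png

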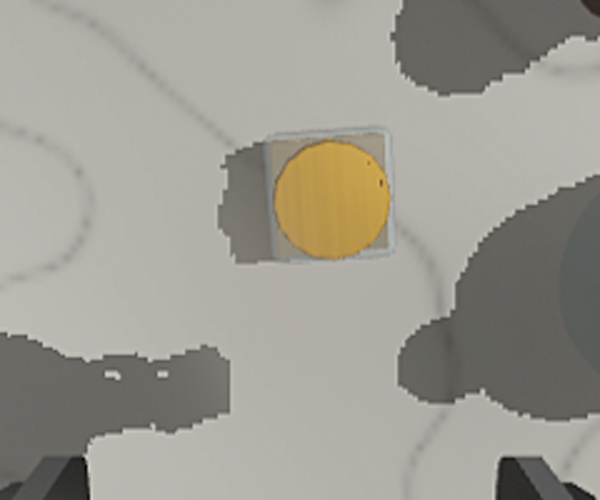

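The crop shows the honey square still tilted about 3° relative to the fingers, so I'll turn to a heading of 88.5°.

Request:
apply_moves([
  {"linear":[22,6,0],"turn":[-0.3,0,-1.5],"hand":90},
  {"linear":[22,6,5],"turn":[-0.3,0,-1.4],"hand":90},
  {"linear":[0,0,30],"turn":[0,0,0],"hand":90},
  {"linear":[0,0,38],"turn":[0,0,0],"hand":90},
  {"linear":[0,0,38],"turn":[0,0,0],"hand":90},
  {"linear":[0,0,30],"turn":[0,0,0],"hand":90},
  {"linear":[0,0,15],"turn":[0,0,0],"hand":90},
  {"linear":[0,0,6],"turn":[0,0,0],"hand":90},
  {"linear":[0,0,3],"turn":[0,0,0],"hand":90},
  {"linear":[0,0,0],"turn":[0,0,0],"hand":90},
])

```text
t: 16.28
ee_pos: [0.6203, 0.216, 0.1907]
orientation: [0.001, 0.717, 0.697, 0.003]
force: [-0.1, -0.4, 0.7]
width: 0.897
grip_force: 0.0
```

```bash
python3 p.py '616.7,217.5,184,88.5'
```

```text
t 16.28 tcp [620.3 216.  190.7] th 88.4 w 0.897 g 0.0 F [-0.1 -0.4  0.7]
1 [1, -4, 7][0.3, -0.1, -0.1]
```

Request:
apply_moves([
  {"linear":[1,-4,4],"turn":[0.2,0,0],"hand":90},
  {"linear":[0,0,2],"turn":[0,0,0],"hand":30},
  {"linear":[0,0,0],"turn":[0,0,0],"hand":30},
  {"linear":[0,0,0],"turn":[0,0,0],"hand":30},
  {"linear":[0,0,0],"turn":[0,0,0],"hand":30},
  {"linear":[0,0,0],"turn":[0,0,0],"hand":30},
  {"linear":[0,0,0],"turn":[0,0,0],"hand":30},
  {"linear":[0,0,0],"turn":[0,0,0],"hand":30},
  {"linear":[0,0,0],"turn":[0,0,0],"hand":30},
])

```text
t: 17.03
ee_pos: [0.6164, 0.2185, 0.1855]
orientation: [-0.0, 0.716, 0.698, 0.002]
force: [-0.7, 0.2, 5.0]
width: 0.536
grip_force: 43.3
```

```bash
python3 p.py '616,217,360,88;560,80,360,85;536,-261,360,75.6'
```

```text
t 17.03 tcp [616.4 218.5 185.5] th 88.5 w 0.536 g 43.3 F [-0.7  0.2  5. ]
5 [0, 0, -35][0.0, -0.0, 0.1] [0, 0, -35][0.0, -0.0, 0.1] [0, 0, -35][0.0, -0.1, 0.1] [-1, 0, -35][0.1, -0.0, 0.1] [0, 0, -34][0.0, -0.1, 0.1]
4 [-35, -13, 0][0.0, 0.0, 0.7] [-35, -12, 0][0.0, 0.0, 0.8] [-35, -12, 0][0.0, 0.0, 0.7] [-35, -11, 0][0.0, 0.0, 0.8]
9 [-38, 1, 0][0.0, 0.0, 1.0] [-38, 1, 0][0.0, 0.0, 1.0] [-38, 2, 0][0.0, 0.0, 1.1] [-38, 3, 0][0.0, 0.0, 1.0] [-38, 3, 0][0.0, 0.0, 1.1] [-38, 4, 0][0.0, 0.0, 1.0] [-37, 5, 0][0.0, 0.0, 1.1] [-38, 5, 0][0.0, 0.0, 1.0] [-37, 6, 0][0.0, 0.0, 1.1]
```

Grasp is good (46 mm). Lift and carry, going in front of the lid.

Request:
apply_moves([
  {"linear":[0,0,-17],"turn":[0,0,0],"hand":30},
  {"linear":[0,0,-35],"turn":[0,0,0],"hand":30},
  {"linear":[0,0,-35],"turn":[0,0,0],"hand":30},
  {"linear":[0,0,-35],"turn":[0,0,0],"hand":30},
  {"linear":[0,0,-35],"turn":[0,0,0],"hand":30},
  {"linear":[-20,-7,-17],"turn":[0,0,0.7],"hand":30},
  {"linear":[-35,-12,0],"turn":[0,0,0.8],"hand":30},
  {"linear":[-35,-12,0],"turn":[0,0,0.8],"hand":30},
  {"linear":[-35,-12,0],"turn":[0,0,0.8],"hand":30},
  {"linear":[-35,-6,0],"turn":[0,0,1],"hand":30},
])

```text
t: 17.87
ee_pos: [0.5563, 0.0597, 0.3561]
orientation: [-0.002, 0.741, 0.672, -0.0]
force: [0.1, -0.3, -2.1]
width: 0.536
grip_force: 42.6
```

Request:
apply_moves([
  {"linear":[-38,1,0],"turn":[0,0,1],"hand":30},
  {"linear":[-38,1,0],"turn":[0,0,1],"hand":30},
  {"linear":[-38,2,0],"turn":[0,0,1],"hand":30},
  {"linear":[-38,3,0],"turn":[0,0,1],"hand":30},
  {"linear":[-38,3,0],"turn":[0,0,1],"hand":30},
  {"linear":[-38,4,0],"turn":[0,0,1],"hand":30},
  {"linear":[-38,5,0],"turn":[0,0,1],"hand":30},
  {"linear":[-30,4,0],"turn":[0,0,1],"hand":30},
  {"linear":[-15,2,0],"turn":[0,0,0],"hand":30},
  {"linear":[0,0,0],"turn":[0,0,0],"hand":30},
])

```text
t: 18.7
ee_pos: [0.5318, -0.2536, 0.3549]
orientation: [-0.002, 0.787, 0.616, -0.0]
force: [0.5, 0.8, -2.1]
width: 0.532
grip_force: 42.6
```

```bash
python3 p.py '536,-261,360,75.6;536,-261,216,75.6,25'
```

```text
t 18.7 tcp [ 531.8 -253.6  354.9] th 76.1 w 0.532 g 42.6 F [ 0.5  0.8 -2.1]
1 [-6, 6, -5][-0.2, -0.1, 0.5]
6 [0, 0, 24][0.0, -0.0, 0.0] [0, 0, 24][0.0, -0.0, 0.0] [0, 0, 24][0.0, -0.0, 0.0] [0, 0, 24][0.0, -0.0, 0.0] [0, 0, 24][0.0, -0.0, 0.0] [0, 0, 24][0.0, -0.0, 0.0]
```

Request:
apply_moves([
  {"linear":[-6,6,15],"turn":[0,0,0.5],"hand":30},
  {"linear":[0,0,30],"turn":[0,0,0],"hand":30},
  {"linear":[0,0,36],"turn":[0,0,0],"hand":30},
  {"linear":[0,0,30],"turn":[0,0,0],"hand":30},
  {"linear":[0,0,16],"turn":[0,0,0],"hand":30},
  {"linear":[0,0,8],"turn":[0,0,0],"hand":30},
  {"linear":[0,0,3],"turn":[0,0,0],"hand":30},
  {"linear":[0,0,1],"turn":[0,0,0],"hand":30},
  {"linear":[0,0,0],"turn":[0,0,0],"hand":30},
])

```text
t: 19.45
ee_pos: [0.5378, -0.2572, 0.2194]
orientation: [0.0, 0.788, 0.615, 0.002]
force: [-0.3, -0.1, -1.7]
width: 0.527
grip_force: 42.4
```

Request:
apply_moves([
  {"linear":[0,0,1],"turn":[0,0,0],"hand":30},
  {"linear":[0,0,1],"turn":[0,0,0],"hand":30},
  {"linear":[0,0,0],"turn":[0,0,0],"hand":30},
])

```text
t: 19.7
ee_pos: [0.5374, -0.2575, 0.2171]
orientation: [0.0, 0.789, 0.615, 0.001]
force: [-0.2, -0.6, -3.0]
width: 0.53
grip_force: 42.4
```

Request:
apply_moves([
  {"linear":[0,0,1],"turn":[0,0,0],"hand":30},
  {"linear":[0,0,0],"turn":[0,0,0],"hand":30},
])

```text
t: 19.87
ee_pos: [0.5371, -0.2574, 0.2152]
orientation: [-0.001, 0.789, 0.615, 0.001]
force: [-0.6, -0.1, -2.6]
width: 0.529
grip_force: 42.4
```

Request:
apply_moves([
  {"linear":[0,0,1],"turn":[0,0,0],"hand":30},
  {"linear":[0,0,1],"turn":[0,0,0],"hand":30},
  {"linear":[0,0,1],"turn":[0,0,0],"hand":30},
  {"linear":[0,0,0],"turn":[0,0,0],"hand":30},
])

```text
t: 20.2
ee_pos: [0.537, -0.2573, 0.2116]
orientation: [-0.001, 0.789, 0.615, 0.001]
force: [-0.4, -0.5, -2.2]
width: 0.53
grip_force: 42.4
```

Request:
apply_moves([
  {"linear":[0,0,1],"turn":[0,0,0],"hand":30},
  {"linear":[0,0,0.5],"turn":[0,0,0],"hand":30},
  {"linear":[0,0,0],"turn":[0,0,0],"hand":30},
])

```text
t: 20.45
ee_pos: [0.5372, -0.2574, 0.2105]
orientation: [-0.001, 0.789, 0.615, 0.001]
force: [0.7, -0.6, -2.0]
width: 0.531
grip_force: 42.5
```

Request:
apply_moves([
  {"linear":[0,0,1],"turn":[0,0,0],"hand":30},
  {"linear":[0,0,0],"turn":[0,0,0],"hand":30},
])

```text
t: 20.62
ee_pos: [0.5372, -0.2574, 0.2105]
orientation: [-0.001, 0.789, 0.615, 0.001]
force: [-2.9, 1.6, 4.1]
width: 0.533
grip_force: 43.1
```

Request:
apply_moves([
  {"linear":[0,0,0],"turn":[0,0,0],"hand":80},
  {"linear":[0,0,0],"turn":[0,0,0],"hand":80},
  {"linear":[0,0,0],"turn":[0,0,0],"hand":80},
  {"linear":[0,0,0],"turn":[0,0,0],"hand":80},
  {"linear":[0,0,-20],"turn":[0,0,0],"hand":80},
  {"linear":[0,0,-38],"turn":[0,0,0],"hand":80},
  {"linear":[0,0,-38],"turn":[0,0,0],"hand":80},
  {"linear":[0,0,-38],"turn":[0,0,0],"hand":80},
  {"linear":[0,0,-38],"turn":[0,0,0],"hand":80},
  {"linear":[0,0,-38],"turn":[0,0,0],"hand":80},
])

```text
t: 21.45
ee_pos: [0.5368, -0.2577, 0.4214]
orientation: [-0.001, 0.789, 0.615, 0.001]
force: [0.1, -0.1, 0.2]
width: 0.794
grip_force: 0.0
```

Request:
apply_moves([
  {"linear":[0,0,-38],"turn":[0,0,0],"hand":60},
  {"linear":[0,0,-38],"turn":[0,0,0],"hand":60},
  {"linear":[0,0,-38],"turn":[0,0,0],"hand":60},
  {"linear":[0,0,-15],"turn":[0,0,0],"hand":60},
  {"linear":[0,0,0],"turn":[0,0,0],"hand":60},
  {"linear":[0,0,0],"turn":[0,0,0],"hand":60},
])

```text
t: 21.95
ee_pos: [0.5368, -0.2582, 0.5497]
orientation: [0.001, 0.789, 0.615, 0.002]
force: [0.7, -0.3, -0.3]
width: 0.601
grip_force: 0.0
```

```bash
python3 p.py '632,-188,545,75.6;632,-188,499,75.6,20'; python3 - <<'E'
from h import *
c=shot('wrist','w4'); P=pts(c)
O=np.array([598.3,-179,0])/1000; a=np.radians(-14.42); B=np.array([[np.cos(a),np.sin(a),0],[-np.sin(a),np.cos(a),0],[0,0,1]])
Q=(P-O)@B.T*1000; m=(c['z_map']>0)&(Q[...,2]>300)&(Q[...,2]<370)&(abs(Q[...,1])<110)&(abs(Q[...,0])<120)
q=Q[m]; print(len(q)); 
for lo in range(-100,100,40):
    k=q[(q[:,1]>lo)&(q[:,1]<lo+40)]
    if len(k): t=k[k[:,2]>k[:,2].max()-6]; print(lo,len(k),k[:,2].max().round(1),t[:,0].min().round(1),t[:,0].max().round(1))
c=shot('top','top1'); P=pts(c); Q=(P-O)@B.T*1000
hsv=cv2.cvtColor(c['img'],cv2.COLOR_RGB2HSV).astype(int)
E
```

```text
t 21.95 tcp [ 536.8 -258.2  549.7] th 75.9 w 0.601 g 0.0 F [ 0.7 -0.3 -0.3]
4 [23, 19, 1][0.0, -0.0, 0.1] [23, 19, 1][0.1, -0.0, 0.1] [23, 18, 1][0.0, -0.1, 0.0] [22, 19, 2][0.1, -0.0, 0.1]
3 [0, 0, 15][-0.0, -0.0, -0.0] [0, 0, 15][-0.0, -0.0, -0.0] [0, 0, 16][-0.0, -0.0, -0.0]
6748
-100 1896 350.5 28.7 40.9
-60 1819 350.7 28.4 40.6
-20 2228 350.8 29.1 40.7
20 623 350.3 28.7 40.9
```

View pics/w4.png

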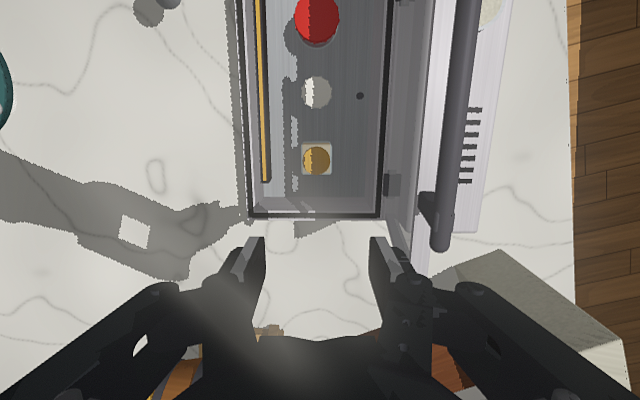

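The wrist view shows all three jars upright in the chamber: jam (317,18), olive (317,92), honey (317,158). The handle bar runs (466,0)–(440,245), and depth puts it at machine x 34.7 mm, z 344.5 mm.

Request:
apply_moves([
  {"linear":[18,15,0],"turn":[0,0,0.3],"hand":60},
  {"linear":[23,19,0],"turn":[0,0,0],"hand":60},
  {"linear":[23,19,0],"turn":[0,0,0],"hand":60},
  {"linear":[18,15,0],"turn":[0,0,0],"hand":60},
  {"linear":[9,7,0],"turn":[0,0,0],"hand":60},
  {"linear":[0,0,0],"turn":[0,0,0],"hand":60},
  {"linear":[0,0,0],"turn":[0,0,0],"hand":60},
])

```text
t: 22.63
ee_pos: [0.6325, -0.1889, 0.5468]
orientation: [-0.002, 0.79, 0.613, -0.0]
force: [-0.4, -0.2, -0.2]
width: 0.599
grip_force: 0.0
```

```bash
python3 p.py '632,-188,545,75.6;632,-188,499,75.6,20'
```

```text
t 22.63 tcp [ 632.5 -188.9  546.8] th 75.6 w 0.599 g 0.0 F [-0.4 -0.2 -0.2]
1 [1, -1, 2][-0.2, -0.1, -0.0]
3 [0, 0, 15][-0.0, -0.0, -0.0] [0, 0, 15][-0.0, -0.0, -0.0] [0, 0, 16][-0.0, -0.0, -0.0]
```

Request:
apply_moves([
  {"linear":[0,0,14],"turn":[0,0,0],"hand":60},
  {"linear":[0,0,16],"turn":[0,0,0],"hand":60},
  {"linear":[0,0,12],"turn":[0,0,0],"hand":60},
  {"linear":[0,0,6],"turn":[0,0,0],"hand":0},
  {"linear":[0,0,0],"turn":[0,0,0],"hand":0},
  {"linear":[0,0,0],"turn":[0,0,0],"hand":0},
  {"linear":[0,0,0],"turn":[0,0,0],"hand":0},
  {"linear":[0,0,0],"turn":[0,0,0],"hand":0},
  {"linear":[0,0,0],"turn":[0,0,0],"hand":0},
  {"linear":[0,0,0],"turn":[0,0,0],"hand":0},
], squeeze=50)

```text
t: 23.47
ee_pos: [0.6322, -0.189, 0.5017]
orientation: [0.001, 0.791, 0.612, 0.001]
force: [2.1, -2.7, -0.2]
width: 0.117
grip_force: 48.8
```

```bash
cat > arc.py <<'E'
from h import *
# bar path in machine frame -> TCP moves: tool y = machine x, tool z = -z
s=manip.read_state(); p=s['ee_pos']*1000; a=np.radians(-14.42)
d=p-np.array([598.3,-179,0]); mx=d[0]*np.cos(a)+d[1]*np.sin(a); my=-d[0]*np.sin(a)+d[1]*np.cos(a)
print('machine tcp',round(mx,1),round(my,1),round(p[2],1),s['force'].round(1),s['width'],s['grip_force'])
f=lambda b:np.array([60-245*np.cos(b)+6*np.sin(b),100+245*np.sin(b)+6*np.cos(b)])
B=np.r_[1.445,1.42,1.38,np.arange(1.32,.05,-.08),.04,.025,0]
q=f(B[0]); off=np.array([mx,p[2]])-q; print('offset',off)
for b0,b in zip(B[:-1],B[1:]): print(round(b,3),(f(b)-f(b0)).round(1), (f(b)+off).round(1))
E
python3 arc.py
```

```text
machine tcp 35.4 -1.3 501.7 [ 2.1 -2.7 -0.2] 0.11686328163493147 48.79747152328491
offset [1.38081475e-01 1.57845760e+02]
1.42 [-6.1 -0.7] [ 29.3 501. ]
1.38 [-9.7 -1.4] [ 19.6 499.5]
1.32 [-14.4  -2.9] [  5.1 496.7]
1.24 [-18.9  -5.2] [-13.8 491.5]
1.16 [-18.4  -6.7] [-32.2 484.9]
1.08 [-17.8  -8.1] [-50.  476.8]
1.0 [-17.1  -9.5] [-67.2 467.2]
0.92 [-16.3 -10.8] [-83.5 456.4]
0.84 [-15.4 -12.1] [-98.9 444.3]
0.76 [-14.4 -13.3] [-113.3  431. ]
0.68 [-13.3 -14.4] [-126.6  416.6]
0.6 [-12.1 -15.4] [-138.7  401.1]
0.52 [-10.8 -16.3] [-149.5  384.8]
0.44 [ -9.5 -17.2] [-159.   367.6]
0.36 [ -8.1 -17.9] [-167.   349.8]
0.28 [ -6.6 -18.4] [-173.7  331.3]
0.2 [ -5.1 -18.9] [-178.8  312.4]
0.12 [ -3.6 -19.3] [-182.4  293.1]
0.04 [ -2.  -19.5] [-184.4  273.6]
0.025 [-0.2 -3.7] [-184.6  270. ]
0.0 [-0.2 -6.1] [-184.9  263.8]
```

Request:
apply_moves([
  {"linear":[0,-6,1],"turn":[0,0,0],"hand":0},
  {"linear":[0,-10,1],"turn":[0,0,0],"hand":0},
  {"linear":[0,-14,3],"turn":[0,0,0],"hand":0},
  {"linear":[0,-19,5],"turn":[0,0,0],"hand":0},
  {"linear":[0,-18,7],"turn":[0,0,0],"hand":0},
  {"linear":[0,-18,8],"turn":[0,0,0],"hand":0},
  {"linear":[0,-17,9],"turn":[0,0,0],"hand":0},
  {"linear":[0,0,0],"turn":[0,0,0],"hand":0},
])

```text
t: 24.13
ee_pos: [0.5313, -0.1628, 0.4684]
orientation: [0.001, 0.791, 0.612, 0.001]
force: [0.5, -4.0, 5.5]
width: 0.119
grip_force: 50.3
```

```bash
python3 arc.py | head -1; python3 p.py '565,-172,467,75.6'|head -1; python3 -c "
from plant import manip;print(manip.read_state()['orientation'].round(4))"
```

```text
machine tcp -68.9 -1.0 468.4 [ 0.5 -4.   5.5] 0.11918753736110631 50.30775010585785
t 24.13 tcp [ 531.3 -162.8  468.4] th 75.5 w 0.119 g 50.3 F [ 0.5 -4.   5.5]
[0.0008 0.7906 0.6124 0.0009]
```

Request:
apply_moves([
  {"linear":[0,-8,6],"turn":[0,0,0],"hand":0},
  {"linear":[0,-7,6],"turn":[0,0,0],"hand":0},
  {"linear":[0,-15,12],"turn":[0,0,0],"hand":0},
  {"linear":[0,-14,13],"turn":[0,0,0],"hand":0},
  {"linear":[0,-13,14],"turn":[0,0,0],"hand":0},
  {"linear":[0,-12,15],"turn":[0,0,0],"hand":0},
  {"linear":[0,-11,16],"turn":[0,0,0],"hand":0},
  {"linear":[0,-9,17],"turn":[0,0,0],"hand":0},
  {"linear":[0,0,0],"turn":[0,0,0],"hand":0},
])

```text
t: 24.88
ee_pos: [0.4459, -0.1407, 0.3683]
orientation: [-0.001, 0.79, 0.613, -0.0]
force: [-4.2, -2.8, 8.3]
width: 0.117
grip_force: 54.3
```

```bash
python3 arc.py | head -1
```

```text
machine tcp -157.2 -0.9 368.3 [-4.2 -2.8  8.3] 0.11722845674066068 54.31375443935394
```

Request:
apply_moves([
  {"linear":[0,-9,10],"turn":[0,0,0],"hand":0},
  {"linear":[0,-8,17],"turn":[0,0,0],"hand":0},
  {"linear":[0,-5,18],"turn":[0,0,0],"hand":0},
  {"linear":[0,-3,14],"turn":[0,0,0],"hand":0},
  {"linear":[0,-2,10],"turn":[0,0,0],"hand":0},
  {"linear":[0,0,0],"turn":[0,0,0],"hand":0},
])

```text
t: 25.38
ee_pos: [0.4226, -0.1347, 0.3006]
orientation: [0.003, 0.79, 0.613, 0.002]
force: [4.2, -5.6, 5.6]
width: 0.115
grip_force: 56.3
```

```bash
python3 arc.py | head -1
```

```text
machine tcp -181.2 -0.9 300.6 [ 4.2 -5.6  5.6] 0.11538622820412632 56.273324489593506
```

Request:
apply_moves([
  {"linear":[0,-1,10],"turn":[0,0,0],"hand":0},
  {"linear":[0,-1,8],"turn":[0,0,0],"hand":0},
  {"linear":[0,-1,6],"turn":[0,0,0],"hand":0},
  {"linear":[0,0,3],"turn":[0,0,0],"hand":0},
  {"linear":[0,0,0],"turn":[0,0,0],"hand":0},
  {"linear":[0,0,0],"turn":[0,0,0],"hand":0},
])

```text
t: 25.88
ee_pos: [0.4198, -0.1339, 0.275]
orientation: [0.002, 0.79, 0.613, 0.002]
force: [-1.0, -3.0, 7.4]
width: 0.117
grip_force: 57.0
```

```bash
python3 arc.py | head -1
```

```text
machine tcp -184.1 -0.8 275.0 [-1.  -3.   7.4] 0.11721886672675388 57.014506459236145
```

Request:
apply_moves([
  {"linear":[0,0,2],"turn":[0,0,0],"hand":0},
  {"linear":[0,0,2],"turn":[0,0,0],"hand":0},
  {"linear":[0,0,1],"turn":[0,0,0],"hand":0},
  {"linear":[0,0,0],"turn":[0,0,0],"hand":0},
  {"linear":[0,0,0],"turn":[0,0,0],"hand":0},
])

```text
t: 26.3
ee_pos: [0.4196, -0.1339, 0.2701]
orientation: [0.002, 0.79, 0.613, 0.001]
force: [-2.0, -2.7, 9.0]
width: 0.117
grip_force: 57.1
```

Request:
apply_moves([
  {"linear":[0,0,2],"turn":[0,0,0],"hand":0},
  {"linear":[0,0,0],"turn":[0,0,0],"hand":0},
  {"linear":[0,0,0],"turn":[0,0,0],"hand":0},
  {"linear":[0,0,0],"turn":[0,0,0],"hand":0},
])

```text
t: 26.63
ee_pos: [0.4195, -0.1339, 0.2681]
orientation: [0.002, 0.79, 0.613, 0.001]
force: [-3.0, -4.1, 7.2]
width: 0.113
grip_force: 57.1
```

Request:
apply_moves([
  {"linear":[0,0,2],"turn":[0,0,0],"hand":0},
  {"linear":[0,0,0],"turn":[0,0,0],"hand":0},
  {"linear":[0,0,0],"turn":[0,0,0],"hand":0},
  {"linear":[0,0,0],"turn":[0,0,0],"hand":0},
])

```text
t: 26.97
ee_pos: [0.4195, -0.1339, 0.2659]
orientation: [0.002, 0.79, 0.613, 0.001]
force: [-2.5, -3.5, 8.5]
width: 0.119
grip_force: 57.6
```

Request:
apply_moves([
  {"linear":[0,0,1],"turn":[0,0,0],"hand":0},
  {"linear":[0,0,1],"turn":[0,0,0],"hand":0},
  {"linear":[0,0,0],"turn":[0,0,0],"hand":0},
  {"linear":[0,0,0],"turn":[0,0,0],"hand":0},
])

```text
t: 27.3
ee_pos: [0.4194, -0.1339, 0.2643]
orientation: [0.001, 0.79, 0.613, 0.001]
force: [-3.0, -2.5, 9.4]
width: 0.118
grip_force: 57.8
```

Request:
apply_moves([
  {"linear":[0,0,1],"turn":[0,0,0],"hand":0},
  {"linear":[0,0,0],"turn":[0,0,0],"hand":0},
  {"linear":[0,0,0],"turn":[0,0,0],"hand":0},
])

```text
t: 27.55
ee_pos: [0.4194, -0.1339, 0.2635]
orientation: [0.001, 0.79, 0.613, 0.001]
force: [-3.5, -3.3, 10.8]
width: 0.116
grip_force: 58.0
```

```bash
cat > lid.py <<'E'
from h import *
import sys
ss=[]
for n in('top','scene'):
    c=shot(n,n+sys.argv[1]); ss.append(manip.read_state()['force'])
    P=pts(c); O=np.array([598.3,-179,0])/1000; a=np.radians(-14.42); B=np.array([[np.cos(a),np.sin(a),0],[-np.sin(a),np.cos(a),0],[0,0,1]])
    Q=(P-O)@B.T*1000; m=(c['z_map']>0)&(abs(Q[...,1])<155)&(Q[...,0]>-125)&(Q[...,0]<30)&(Q[...,2]>85)&(Q[...,2]<135)
    q=Q[m]; 
    if len(q)>50: print(n,len(q),np.polyfit(q[:,0],q[:,2],1),np.median(q[:,2]))
    m=(c['z_map']>0)&(abs(Q[...,1])<80)&(Q[...,0]>-192)&(Q[...,0]<-178)&(Q[...,2]>90)&(Q[...,2]<125); print('bar top',m.sum(),np.percentile(Q[m][:,2],[50,90]) if m.any() else '')
for i in range(6): manip.camera('top'); ss.append(manip.read_state()['force'])
print(np.mean(ss,0).round(2),np.std(ss,0).round(2),len(set(s[2] for s in ss)))
E
python3 lid.py a; python3 arc.py|head -1
```

```text
top 6985 [-1.14523463e-02  1.11740764e+02] 112.29486987606508
bar top 118 [112.7421313  115.22830919]
scene 8074 [-1.05717838e-02  1.11676107e+02] 112.15395125908772
bar top 182 [112.76402886 114.61651049]
[-3.72 -2.79 11.29] [0.42 0.44 0.38] 8
machine tcp -184.5 -0.8 263.5 [-3.3 -2.7 11.2] 0.11953599747535366 57.951271533966064
```

Request:
apply_moves([
  {"linear":[0,0,1],"turn":[0,0,0],"hand":0},
  {"linear":[0,0,1],"turn":[0,0,0],"hand":0},
  {"linear":[0,0,1],"turn":[0,0,0],"hand":0},
  {"linear":[0,0,0],"turn":[0,0,0],"hand":0},
  {"linear":[0,0,0],"turn":[0,0,0],"hand":0},
  {"linear":[0,0,0],"turn":[0,0,0],"hand":0},
])

```text
t: 28.45
ee_pos: [0.4194, -0.1338, 0.2611]
orientation: [0.002, 0.79, 0.613, 0.001]
force: [-4.7, -3.0, 14.3]
width: 0.118
grip_force: 58.3
```

```bash
python3 lid.py b; python3 arc.py|head -1
```

```text
top 6979 [-2.08909744e-03  1.11196487e+02] 111.3119700034555
bar top 114 [110.26620623 113.04654788]
scene 8026 [-2.93747571e-04  1.11131456e+02] 111.13249204426191
bar top 190 [109.8371441  112.09736675]
[-5.29 -2.28 14.06] [0.45 0.32 0.57] 8
machine tcp -184.5 -0.8 261.1 [-5.8 -1.8 14. ] 0.11888218887427739 58.264596462249756
```

Request:
apply_moves([
  {"linear":[0,0,0.6],"turn":[0,0,0],"hand":0},
  {"linear":[0,0,0],"turn":[0,0,0],"hand":0},
  {"linear":[0,0,0],"turn":[0,0,0],"hand":0},
  {"linear":[0,0,0],"turn":[0,0,0],"hand":0},
  {"linear":[0,0,0],"turn":[0,0,0],"hand":0},
  {"linear":[0,0,0],"turn":[0,0,0],"hand":0},
])

```text
t: 29.35
ee_pos: [0.4194, -0.1338, 0.2606]
orientation: [0.002, 0.79, 0.613, 0.001]
force: [-6.5, -2.2, 14.9]
width: 0.119
grip_force: 58.3
```

```bash
python3 lid.py c; python3 arc.py|head -1
```

```text
top 6977 [-4.42126457e-04  1.11074816e+02] 111.08760012106433
bar top 117 [109.89451754 112.37262838]
scene 8021 [7.24497201e-04 1.10942797e+02] 110.9103425611242
bar top 195 [109.50729641 111.73393062]
[-5.75 -2.16 15.05] [0.73 0.31 0.46] 8
machine tcp -184.5 -0.8 260.6 [-6.7 -2.1 15.6] 0.11253080850333978 58.33583414554596
```

View pics/scenec.png

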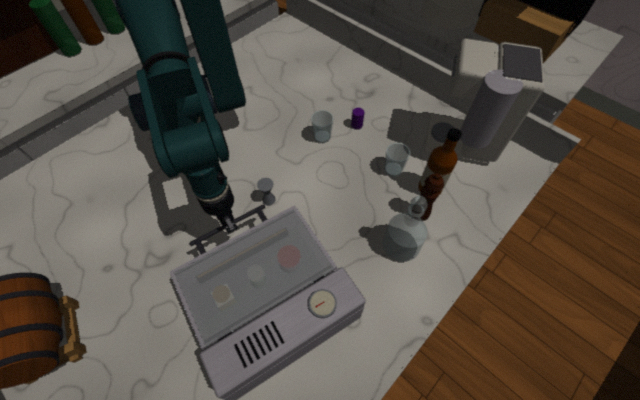

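The lid is level at 15 N, with the jars visible through it at (288,258), (257,274) and (221,295), and the bystanders are undisturbed.

```bash
python3 -c "
from plant import manip;print(manip.sign_off())"
```

```text
the job is handed in; nothing more can be done
None
```

The job is handed in: all three jars stand upright in the chamber, each set down gently, and the arm is still holding the lid level (within about 0.001 rad) with a steady push of about 15 N, after roughly 30 s of the 72 s allowed; no bystander was disturbed.

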